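Clear the core-drill clip strip into the case and the scrap bin

ROBOT

A 6-joint arm with a two-finger parallel gripper is mounted at the origin on the work surface. World frame = base frame: x ahead of the robot, y to its left, z up, the work surface at z = 0. Lengths are in mm, angles in rad, forces in N, time in s.
With the tool pointing down it reaches from about 400 to 925 mm from the base axis. Payload 12.5 kg.
Tool frame: the origin (TCP) lies at the centre of the arm's flange, where the gripper is bolted on; the fingertips stand 190 mm ahead of it and the grasp point (between the pads) lies env.grip_point_offset ahead of it (env.grip_point_offset is the distance from the TCP to the grasp point, in mm); z points along the fingers, x is the direction in which the jaws open and shut, and the axes are right-handed (so a half turn about z gives the same grasp; the last joint's range is limited). The gripper opens to 95 mm and grips with 3 to 60 N. Pads are 20 mm wide; open, the fingers measure 119 mm over their backs; the gripper's body (75 mm by 180 mm) begins 59 mm behind the grasp point.
Start: joints at [-1.277, 0.491, 1.559, -0, 1.092, -0.106], TCP at [243.29, -575.704, 404.761] pointing down, gripper open.
Joint ranges: [-3.1, 3.1], [-0.84, 2.19], [0.05, 2.79], [-1.13, 4.28], [0.06, 2.93], [-2.69, 2.69]. Speed limits (rad/s): [2.22, 2.22, 2.79, 3.14, 3.14, 3.14].

INTERFACE

Orientations are given as [roll, pitch, yaw] about the fixed x, y, z axes, in that order (R = Rz(yaw) Ry(pitch) Rx(roll)).
In Python, from cell import state, read_camera, camera_model, job_done, env gives the robot as it stands.
- The arm moves only by the tool arm_command, never from a script. Its argument "steps" is a list of rows, each a list of 6 numbers: the shift along the tool's x, y, z in cm, then the turn, a rotation vector about the tool's x, y, z in degrees. In form: [[dx, dy, dz, rx, ry, rz], ...]. A call has 1 to 12 rows; each row is the pose to reach, as a shift and turn from the pose commanded when the call began, along the tool's axes at that moment; what a row does not reach only later rows make up. A row lasts 1/12 s, in which the tool goes at most 41.7 mm and 7.16 degrees, less where a joint would pass 70% of its speed; a pose out of reach is approached as far as the arm can. A call with a gripper value outside its range is refused whole. "jaw" is the finger opening in cm, from 0 to 9.51, set as the call begins (left out, the last holds). The fingers move at their own pace and stop on an object; the grip force is fixed at half the most. Time passes only in rows, so rows that repeat a pose let the fingers close. It gives the time, the measured TCP pose, the force and the opening at its end, in the units of the state.
- state(): the state, without advancing time (a new reading comes with each control period).
- read_camera(name): name is "side" or "top"; returns the picture (384x512x3 uint8, red, green, blue); there is no depth.
- camera_model(name): a dict with "K" (3x3 intrinsics, pixels), "xyz" and "rotation" of the camera in the world. Camera axes: x right, y up, looking along -z (the intrinsics and any distortion apply to the point x, -y, -z); pixel columns grow to the right and rows downward; lengths in mm; the calibration is good to about 2 mm. A picture is of the moment at which its call begins. camera_model takes no time and is no camera call.
- job_done(): hands the job in, once; it reports no verdict.
The state is a dict: "t": time; "joints": joint angles; "qvel": joint speeds; "tau": joint torques, N m; "eef_pos": TCP position; "tcp_rot": TCP orientation; "ft_force": force on the tool from outside, world axes, zero at the start; "moment": the same for the moment, N m; "opening": opening from 0.0 (shut) to 1.0 (fully open).
Only numpy, scipy, OpenCV 4.12 (cv2) and the standard library are available. Lean on these libraries where they do the work, as an engineer would, in place of code of your own. Each camera call takes 0.05 s, during which the arm holds its last target. There are 200 camera calls.

TASK

Clear up the core drills: pull every drill out of its clip on the strip, put the whole ones, and the whole one left standing on the bench, into the case's compartment under its sliding cover, and push each snapped one through the flap of the scrap bin. Finish with the cover slid fully shut over the whole drills and the bin's flap closed again, and leave the other tools on the bench where they are.

Things in the scene. Friction and masses are not known exactly. Their poses are not given: they have to be found in the camera images.
- drill_a: a WHOLE diamond core drill (grey steel). From the foot up: hexagonal foot lip 30 mm across flats, 0 to 4 mm, chamfered in to the hub at 7 mm; round hub 25 mm diameter up to 34 mm (thin brass ring near its top); round tube 20 mm diameter up to 58 mm. About 0.1 kg. Origin: centre of the underside of the foot; own z runs from foot to tube. Starts upright in one of the five clips of the strip, or is absent in this run (None).
- drill_b: a WHOLE diamond core drill (grey steel). From the foot up: hexagonal foot lip 30 mm across flats, 0 to 4 mm, chamfered in to the hub at 7 mm; round hub 25 mm diameter up to 34 mm (thin brass ring near its top); round tube 20 mm diameter up to 58 mm. About 0.1 kg. Origin: centre of the underside of the foot; own z runs from foot to tube. Starts upright in one of the five clips of the strip, or is absent in this run (None).
- drill_c: a WHOLE diamond core drill (grey steel). From the foot up: hexagonal foot lip 30 mm across flats, 0 to 4 mm, chamfered in to the hub at 7 mm; round hub 25 mm diameter up to 34 mm (thin brass ring near its top); round tube 20 mm diameter up to 58 mm. About 0.1 kg. Origin: centre of the underside of the foot; own z runs from foot to tube. Starts upright in one of the five clips of the strip, or is absent in this run (None).
- drill_d: a SNAPPED diamond core drill: same hexagonal foot (30 mm across flats) and same 25 mm round hub up to 34 mm as the whole ones, but the tube has broken off to a jagged stub of 3 to 9 mm, so it is about 40 mm tall in all instead of 58. About 0.085 kg. Origin: centre of the underside of the foot; own z runs from foot to stub. Starts upright in one of the five clips of the strip, or is absent in this run (None).
- drill_e: a SNAPPED diamond core drill: same hexagonal foot (30 mm across flats) and same 25 mm round hub up to 34 mm as the whole ones, but the tube has broken off to a jagged stub of 3 to 9 mm, so it is about 40 mm tall in all instead of 58. About 0.085 kg. Origin: centre of the underside of the foot; own z runs from foot to stub. Starts upright in one of the five clips of the strip, or is absent in this run (None).
- drill_f: a WHOLE diamond core drill (grey steel). From the foot up: hexagonal foot lip 30 mm across flats, 0 to 4 mm, chamfered in to the hub at 7 mm; round hub 25 mm diameter up to 34 mm (thin brass ring near its top); round tube 20 mm diameter up to 58 mm. About 0.1 kg. Origin: centre of the underside of the foot; own z runs from foot to tube. Always present: starts standing upright on the open bench on the robot's side of the strip (it may be knocked over or aside).
- clip_strip: aluminium rail fixed to the bench, 56 mm (its x) by 236 mm (its y), 14 mm high; origin: centre of its underside. Five clips 46 mm apart along its y (-92 to 92 mm), each two sprung steel jaws on the drill's +y and -y sides, 20 mm high above the rail, 14 mm wide in x, 16 to 22 mm from the drill's axis. The x sides are clear: grip a hub across x, above the foot.
- clip_mid (a point): middle of the rail's top, in the centre clip; axes as the strip. Drills' feet stand at this height (14 mm above the bench) and the jaws' noses hold down the foot lip, 7 to 13 mm above the rail. A straight pull upward of about 10 to 15 N springs the jaws apart; the drill is free after rising about 14 mm. Empty clips look the same.
- case: wooden storage case fixed to the bench, 268 mm (its x) by 187 mm (its y), side rails 81 mm high; origin: centre of its underside. Its -x half is an open-topped compartment, its +x half is solid with a flat deck. It may stand left or right of the strip.
- case_in (a point): centre of the compartment's floor (4 mm above the bench); axes as the case. The compartment is 125 mm (x) by 175 mm (y) inside, 68 mm deep from floor to cover, walls 6 mm.
- case_cover (a joint): the case's flat plywood cover (128 by 173 mm, top 77 mm above the bench); slides level along the case's x: 0 = fully closed over the compartment (against its end stop), 0.126 = fully open, back over the deck. Held only by friction of about 1.5 N. Starts closed or up to 30 mm open.
- cover_handle (a point): centre of the top of the dark wooden pull bar on the cover (16 mm high above the cover, 12 mm thick in the case's x, 70 mm long in its y; top 93 mm above the bench). Moves with the cover; on it the bar lies 16 mm in from the cover's -x edge.
- bin: grey steel scrap bin fixed to the bench, 150 by 150 mm; origin: centre of its underside. Its lid slopes down towards its own -x: 170 mm high from the hinge back to the +x side, 108 mm at the -x wall. It may stand left or right of the strip.
- bin_hinge (a point): middle of the flap's hinge line, which runs along the bin's y, 170 mm above the bench; axes as the bin. The opening below the flap runs from the hinge 80 mm towards the bin's -x (measured level) and down 45 mm, and is 121 mm wide in y.
- bin_flap (a joint): bare steel flap 91 by 121 mm hinged at its upper edge (bin_hinge): 0 = shut, grows as it swings down and in, to 1.0 rad. A spring shuts it (0.08 N m shut, 0.17 N m open: 1 to 4 N to push); a drill's weight does not open it. A drill held upright and pushed straight down 40 mm in front of the hinge until the finger tips are 70 mm below it drops past the flap when let go.
- paddle: bystander: graphite paddle lying flat, 60 by 75 mm blade, 12 mm thick, wooden handle; origin under the blade. Not part of the job.
- bowl: bystander: dark metal bowl, 100 mm wide, 42 mm high. Not part of the job.
- frit_jar: bystander: glass jar with metal cap, 52 mm wide, 62 mm high. Not part of the job.
- tweezers: bystander: steel tweezers lying flat, 130 mm long, 10 mm high. Not part of the job.
- marver: bystander: graphite block 70 by 50 by 18 mm. Not part of the job.
- brush: bystander: bench brush lying flat, 170 mm long. Not part of the job.
- rod_mug: bystander: white ceramic cup, 72 mm wide, 85 mm high. Not part of the job.
There are look-alikes about, which are no part of the job. Leave any blue look-alike of the bin alone.

How it is judged (in metres and radians):
On the way, in this order (a step that is already met when the one before it is completed fails the run):
1. the cover is slid open, at least 110 mm (value of joint case_cover above 0.11 m), for 0.2 s.
2. every whole drill present is down in the case's compartment, the cover still open (x of drill_a in the frame of case_in between -0.0625 and 0.0625 m and y of drill_a in the frame of case_in between -0.0875 and 0.0875 m and z of drill_a in the frame of case_in between -0.008 and 0.05 m and x of drill_b in the frame of case_in between -0.0625 and 0.0625 m and y of drill_b in the frame of case_in between -0.0875 and 0.0875 m and z of drill_b in the frame of case_in between -0.008 and 0.05 m and x of drill_c in the frame of case_in between -0.0625 and 0.0625 m and y of drill_c in the frame of case_in between -0.0875 and 0.0875 m and z of drill_c in the frame of case_in between -0.008 and 0.05 m and x of drill_f in the frame of case_in between -0.0625 and 0.0625 m and y of drill_f in the frame of case_in between -0.0875 and 0.0875 m and z of drill_f in the frame of case_in between -0.008 and 0.05 m and value of joint case_cover above 0.08 m), for 0.3 s.
3. the cover is slid shut (value of joint case_cover below 0.006 m), for 0.2 s.
At the end, for the whole second after the job is handed in: Whole drills inside the compartment (foot centre under 50 mm above its floor), snapped drills inside the bin (foot centre under 85 mm above the bench), all at rest; cover within 6 mm of shut, flap within 0.06 rad of shut (x of drill_a in the frame of case_in between -0.0625 and 0.0625 m and y of drill_a in the frame of case_in between -0.0875 and 0.0875 m and z of drill_a in the frame of case_in between -0.008 and 0.05 m and x of drill_b in the frame of case_in between -0.0625 and 0.0625 m and y of drill_b in the frame of case_in between -0.0875 and 0.0875 m and z of drill_b in the frame of case_in between -0.008 and 0.05 m and x of drill_c in the frame of case_in between -0.0625 and 0.0625 m and y of drill_c in the frame of case_in between -0.0875 and 0.0875 m and z of drill_c in the frame of case_in between -0.008 and 0.05 m and x of drill_f in the frame of case_in between -0.0625 and 0.0625 m and y of drill_f in the frame of case_in between -0.0875 and 0.0875 m and z of drill_f in the frame of case_in between -0.008 and 0.05 m and x of drill_d in the frame of bin between -0.073 and 0.073 m and y of drill_d in the frame of bin between -0.073 and 0.073 m and z of drill_d in the frame of bin between -0.005 and 0.085 m and x of drill_e in the frame of bin between -0.073 and 0.073 m and y of drill_e in the frame of bin between -0.073 and 0.073 m and z of drill_e in the frame of bin between -0.005 and 0.085 m and linear speed of each of drill_a, drill_b, drill_c, drill_f, drill_d, drill_e below 0.02 m/s and value of joint case_cover below 0.006 m and value of joint bin_flap below 0.06 rad); the robot touches nothing.
It fails at once if one of the other tools on the bench is pushed more than 40 mm from its place (distance of any of paddle, bowl, frit_jar, tweezers, marver, brush, rod_mug from where it was at the start of the episode above 0.04 m).
Of drill_a, drill_b, drill_c only 2 to 3 are there at a start; the rules pass over those that are not, and their reading is None.
Of drill_d, drill_e only 1 to 2 are there at a start; the rules pass over those that are not, and their reading is None.
At some moment in a run one of drill_f may be knocked a few centimetres aside while the robot is not near it.
Once in a run the grip may slacken for a moment while it holds something.
It also fails if it takes over 210 s, if anything falls off the work surface, if the arm or the gripper's body presses on something with over 40 N, if the wrist force passes 120 N, or if a joint passes its speed limit or range.

## Working session

There is one attempt and no reset: what is moved stays moved. The work goes in short steps, Python scripts to look and compute and a tool call to move; the robot and the scene stay as the last step left them, time stands still between calls to the robot, and variables do not carry over. Pictures are saved under pics/ and viewed, about 12 in all and at most 16, crops included, and the job is handed in when it is done.

Besides the shell and the picture viewer there is one more tool, called after "Emit:" by a JSON object that holds its "op" and its "data". arm_command: Moves the arm, as the interface text tells. Its arguments: {"type":"object","properties":{"steps":{"type":"array"},"jaw":{"type":"number"}},"required":["steps"]}

```bash
ls; mkdir -p pics; cat > h.py <<'E'
import numpy as np, cv2
from cell import state, read_camera, camera_model, job_done, env
def snap(n,f):
    im=read_camera(n); cv2.imwrite(f'pics/{f}.png',im[:,:,::-1]); return im
def ray(n,u,v):
    m=camera_model(n); K=np.array(m['K']); d=np.linalg.inv(K)@[u,v,1]
    R=np.array(m['rotation']); return np.array(m['xyz']),R@[d[0],-d[1],-d[2]]
def onz(n,u,v,z):
    o,d=ray(n,u,v); return o+d*(z-o[2])/d[2]
def proj(n,p):
    m=camera_model(n); R=np.array(m['rotation']); c=R.T@(np.array(p,float)-m['xyz']); q=np.array(m['K'])@[c[0],-c[1],-c[2]]; return q[:2]/q[2]
E
python3 - <<'E'
from h import *
for n in('top','side'):
    im=snap(n,n+'0'); big=cv2.resize(im,(800,600),interpolation=cv2.INTER_CUBIC); cv2.imwrite(f'pics/{n}0b.png',big[:,:,::-1])
    print(n,camera_model(n))
print(env.grip_point_offset,state())
E
```

```text
pics
top {'K': array([[437.00316006,   0.        , 255.74761454],
       [  0.        , 437.00316006, 200.67451338],
       [  0.        ,   0.        ,   1.        ]]), 'xyz': array([ 402.80582991,  -33.14949594, 1334.80128183]), 'rotation': array([ 0.09641173, -0.02076064, -1.56880398])}
side {'K': array([[351.20069903,   0.        , 260.01185282],
       [  0.        , 351.20069903, 191.96315346],
       [  0.        ,   0.        ,   1.        ]]), 'xyz': array([ 39.65687439, 599.46607026, 680.15291858]), 'rotation': array([ 0.99182176, -0.00493005, -2.48509469])}
171.3 {'t': 0.1, 'joints': array([-1.27659920e+00,  4.91489937e-01,  1.55941551e+00, -1.77537454e-05,
        1.09169043e+00, -1.05605390e-01]), 'qvel': array([-0.00086735, -0.00059105, -0.00048162, -0.00072866,  0.00124308,
       -0.00201673]), 'tau': array([ 5.53654914e-03, -6.13622975e+01, -2.58606470e+01,  6.94969716e-02,
        4.70358494e-02, -5.09983863e-05]), 'eef_pos': array([ 243.27883037, -575.66923736,  404.21659315]), 'tcp_rot': array([-3.14150256e+00,  9.99288488e-04, -1.17098558e+00]), 'ft_force': array([ 0.54505314,  0.29341884, -0.43653483]), 'moment': array([-0.01372495,  0.0171639 ,  0.06791172]), 'opening': 1.0007682605222765}
```

```bash
sed -i 's/^import numpy.*/&\nfrom scipy.spatial.transform import Rotation as Ro/; s/R=np.array(m\[.rotation.\])/R=Ro.from_euler("xyz",m["rotation"]).as_matrix()/' h.py; grep -n from_euler h.py|wc -l
```

```text
2
```

View pics/top0b.png

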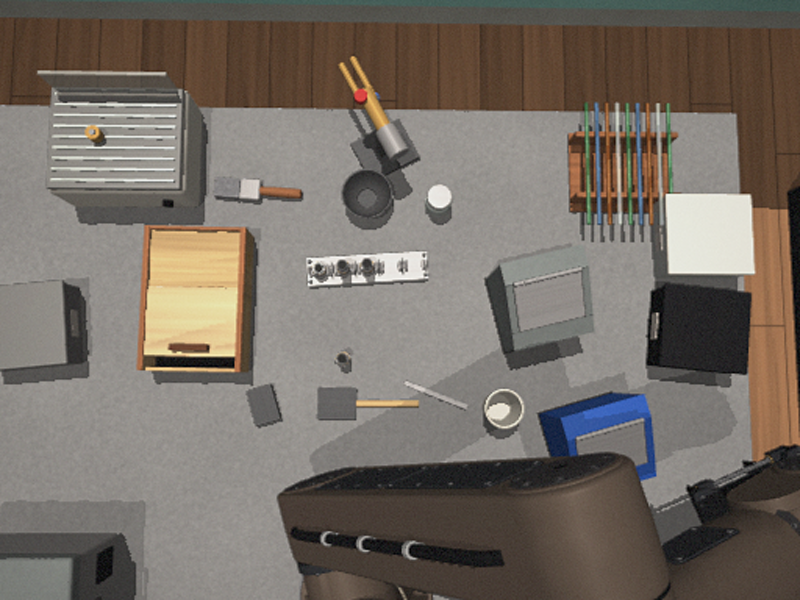

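View pics/side0b.png

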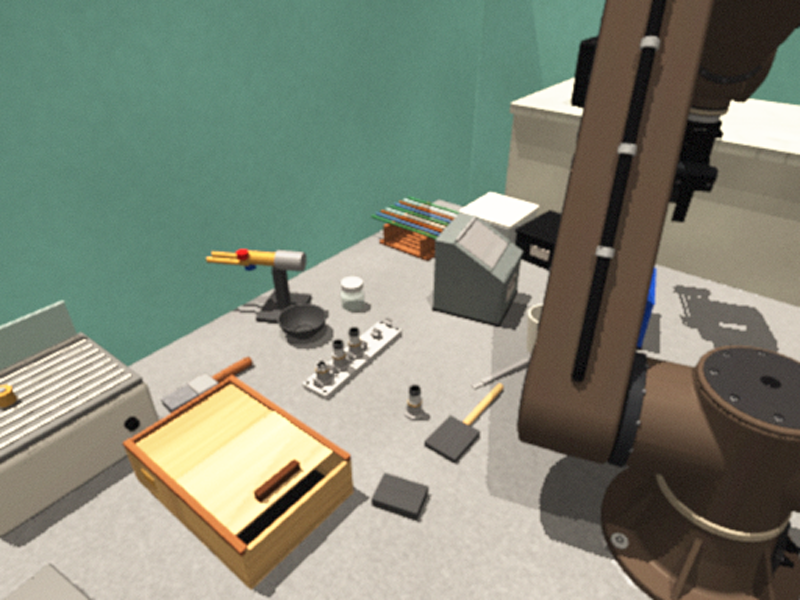

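```bash
python3 - <<'E'
from h import *
t=cv2.imread('pics/top0.png'); s=cv2.imread('pics/side0.png')
# strip+drills: top cols 190-280 rows 155-245 ; side cols 190-280 rows 195-265
a=cv2.resize(t[155:245,190:280],(400,400),interpolation=cv2.INTER_CUBIC)
b=cv2.resize(s[195:275,190:280],(400,356),interpolation=cv2.INTER_CUBIC)
b=cv2.copyMakeBorder(b,0,44,0,0,cv2.BORDER_CONSTANT)
cv2.imwrite('pics/c1.png',np.hstack([a,b]))
a=cv2.resize(t[140:245,80:170],(344,400),interpolation=cv2.INTER_CUBIC)
b=cv2.resize(t[150:235,305:390],(400,400),interpolation=cv2.INTER_CUBIC)
cv2.imwrite('pics/c2.png',np.hstack([a,b]))
k=lambda u,v:(u*.64,v*.64)
for nm,u,v,z in[('handle',189,347,93),('handL',168,347,93),('handR',210,347,93),('strL',306,272,14),('strR',428,267,14),('f',344,353,58),('caseTL',146,226,81),('caseTR',248,226,81),('caseBL',138,370,81),('caseBR',245,372,81),('jar',439,193,62),('bowl',368,185,42),('mug',504,400,85),('hingeL',513,290,170),('hingeR',579,268,170)]:
    print(nm,onz('top',*k(u,v),z).round(0))
E
```

```text
handle [461. 322.  93.]
handL [461. 360.  93.]
handR [461. 284.  93.]
strL [611. 122.  14.]
strR [ 622. -116.   14.]
f [452.  44.  58.]
caseTL [685. 412.  81.]
caseTR [687. 223.  81.]
caseBL [419. 416.  81.]
caseBR [416. 223.  81.]
jar [ 757. -134.   62.]
bowl [778.   2.  42.]
mug [ 366. -250.   85.]
hingeL [ 557. -253.  170.]
hingeR [ 596. -368.  170.]
```

View pics/c1.png

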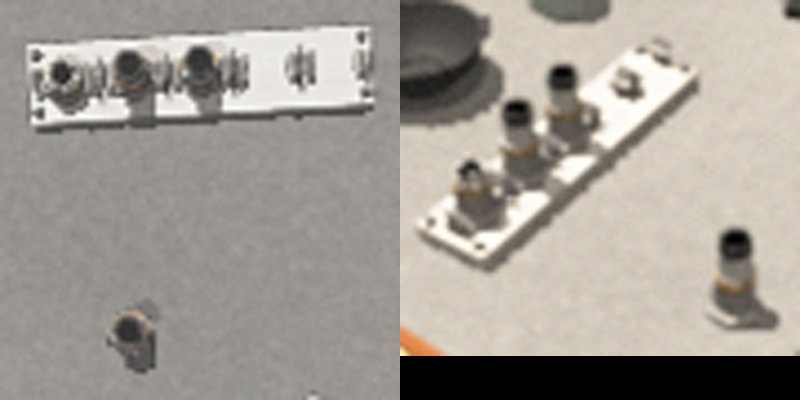

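View pics/c2.png

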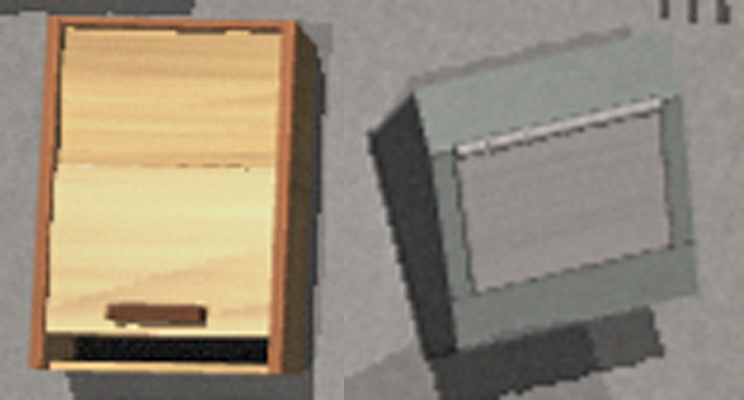

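```bash
cat >> h.py <<'E'
def plan(x,y,z,yaw):
    "gp target (tool down) -> tool-frame shift cm, rz deg"
    s=state(); R=Ro.from_euler('xyz',s['tcp_rot']); d=R.inv().apply(np.array([x,y,z+171.3])-s['eef_pos'])/10
    T=Ro.from_euler('xyz',[np.pi,0,yaw]); r=(R.inv()*T).as_rotvec(degrees=True)
    print('plan',(x,y,z,yaw),d.round(2),r.round(1))
E
python3 - <<'E'
from h import *
c=lambda u,v:(190+u*.225-.4,155+v*.225-.4)
P=[onz('top',*c(*q),14)[:2] for q in[(28,45),(372,28),(375,108),(35,128)]]
print(np.round(P),np.mean(P,0))
yw=.046
d=np.mean([P[0]-P[1],P[3]-P[2]],0); yw=np.arctan2(-d[0],d[1]); print('yaw',yw,np.linalg.norm(d))
C=np.mean(P,0)
for k in range(-2,3): print('clip',k,(C+46*k*np.array([-np.sin(yw),np.cos(yw)])).round(1))
for u,v,z in[(62,71,52),(130,63,72),(200,60,72),(129,328,58)]: print(onz('top',*c(u,v),z).round(1))
cs=lambda u,v:(190+u*.225-.4,195+v*.225-.4)
for u,v,z in[(470,170,52),(518,107,72),(562,74,72),(736,238,58)]: print('side',onz('side',*cs(u-400,v),z).round(1))
plan(470,-420,300,0); 
E
```

```text
[[ 640.  123.]
 [ 653. -114.]
 [ 598. -116.]
 [ 583.  117.]] [618.47129007   2.4595682 ]
yaw 0.06005454073596603 235.13235055946265
clip -2 [624.  -89.4]
clip -1 [621.2 -43.5]
clip 0 [618.5   2.5]
clip 1 [615.7  48.4]
clip 2 [612.9  94.3]
[615.9  95.3  52. ]
[618.1  48.8  72. ]
[620.4   2.9  72. ]
[444.8  48.6  58. ]
side [616.6  93.8  52. ]
side [618.5  46.8  72. ]
side [620.4   3.2  72. ]
side [444.5  47.   58. ]
plan (470, -420, 300, 0) [ -5.52 -26.94  -6.7 ] [ -0.    0.  -67.1]
```

Emit:
{"op": "arm_command", "data": {"steps": [[-0.5, -2.5, -3, 0, 0, -7], [-1, -5.5, -5, 0, 0, -14], [-2, -9, -6.7, 0, 0, -21], [-3, -13, -6.7, 0, 0, -28], [-4, -17, -6.7, 0, 0, -35], [-5, -21, -6.7, 0, 0, -42], [-5.5, -25, -6.7, 0, 0, -49], [-5.5, -27, -6.7, 0, 0, -56], [-5.5, -27, -6.7, 0, 0, -63], [-5.5, -27, -6.7, 0, 0, -67], [-5.5, -27, -6.7, 0, 0, -67], [-5.5, -27, -6.7, 0, 0, -67]], "jaw": 9.5}}

```text
t: 1.1
eef_pos: [470.6, -419.9, 471.5]
tcp_rot: [-3.141, 0.0, -0.004]
ft_force: [-0.6, 0.0, 0.3]
opening: 0.995
```

```bash
python3 - <<'E'
from h import *
s=state(); print(s['eef_pos'],s['tcp_rot'],s['joints'])
plan(600,-60,250,0)
E
```

```text
[ 470.60221074 -419.92935448  471.45917667] [-3.14126559e+00  3.51740663e-04 -4.14279937e-03] [-8.33227536e-01  4.44184899e-01  1.45494843e+00 -4.05522854e-05
  1.24293809e+00 -8.29071611e-01]
plan (600, -60, 250, 0) [ 12.79 -36.04   5.02] [-0.   0.  -0.2]
```

Emit:
{"op": "arm_command", "data": {"steps": [[4, -9, 4, 0, 0, 0], [6, -13, 5, 0, 0, 0], [8, -18, 5, 0, 0, 0], [10, -24, 5, 0, 0, 0], [12, -30, 5, 0, 0, 0], [13, -36, 5, 0, 0, 0], [13, -36, 5, 0, 0, 0], [13, -36, 5, 0, 0, 0], [13, -36, 5, 0, 0, 0], [13, -36, 5, 0, 0, 0], [13, -36, 5, 0, 0, 0], [13, -36, 5, 0, 0, 0]]}}

```text
t: 2.1
eef_pos: [601.2, -60.1, 421.6]
tcp_rot: [3.141, 0.0, -0.002]
ft_force: [-0.3, -0.1, -0.5]
opening: 1.0
```

Emit:
{"op": "arm_command", "data": {"steps": [[-3, -8, 3, 0, 0, 0], [-5, -15, 5, 0, 0, 0], [-8, -22, 7, 0, 0, 0], [-10, -30, 8, 0, 0, 0], [-14, -38, 10, 0, 0, 0], [-14, -38, 10, 0, 0, 0], [-14, -38, 10, 0, 0, 0], [-14, -38, 10, 0, 0, 0], [-14, -38, 10, 0, 0, 0], [-14, -38, 10, 0, 0, 0], [-14, -38, 10, 0, 0, 0], [-14, -38, 10, 0, 0, 0]]}}

```text
t: 3.1
eef_pos: [461.8, 320.2, 321.2]
tcp_rot: [3.141, 0.001, -0.001]
ft_force: [0.2, -0.7, 1.1]
opening: 1.0
```

```bash
python3 - <<'E'
from h import *
print(state()['joints'])
plan(462,322,101.5,-0.01)
E
```

```text
[ 4.88830368e-01  5.02406500e-01  1.80480066e+00 -3.93200655e-04
  8.35247222e-01  4.90209875e-01]
plan (462, 322, 101.5, -0.01) [ 0.03 -0.18  4.84] [0.  0.  0.5]
```

Emit:
{"op": "arm_command", "data": {"steps": [[0, -0.2, 2.5, 0, 0, 0], [0, -0.2, 4.8, 0, 0, 0], [0, -0.2, 4.8, 0, 0, 0], [0, -0.2, 4.8, 0, 0, 0]]}}

```text
t: 3.43
eef_pos: [462.9, 320.3, 273.6]
tcp_rot: [3.141, 0.001, -0.005]
ft_force: [-0.3, -0.6, 0.7]
opening: 1.001
```

Emit:
{"op": "arm_command", "data": {"steps": [[0, 0, 0, 0, 0, 0], [0, 0, 0, 0, 0, 0], [0, 0, 0, 0, 0, 0], [0, 0, 0, 0, 0, 0], [0, 0, 0, 0, 0, 0], [0, 0, 0, 0, 0, 0], [0, 0, 0, 0, 0, 0], [0, 0, 0, 0, 0, 0], [0, 0, 0, 0, 0, 0]], "jaw": 0}}

```text
t: 4.18
eef_pos: [461.7, 322.1, 273.7]
tcp_rot: [3.141, 0.0, -0.001]
ft_force: [-0.2, 0.2, 0.2]
opening: 0.428
```

Emit:
{"op": "arm_command", "data": {"steps": [[0, 0, 0, 0, 0, 0], [0, 0, 0, 0, 0, 0], [0, 0, 0, 0, 0, 0], [0, 0, 0, 0, 0, 0], [0, 0, 0, 0, 0, 0], [0, 0, 0, 0, 0, 0], [0, 0, 0, 0, 0, 0], [0, 0, 0, 0, 0, 0], [0, 0, 0, 0, 0, 0], [0, 0, 0, 0, 0, 0]]}}

```text
t: 5.02
eef_pos: [461.8, 322.0, 273.7]
tcp_rot: [3.141, 0.0, -0.002]
ft_force: [0.1, -0.2, -0.2]
opening: 0.124
```

Emit:
{"op": "arm_command", "data": {"steps": [[1, 0, 0, 0, 0, 0], [2, 0, 0, 0, 0, 0], [3, 0, 0, 0, 0, 0], [4, 0, 0, 0, 0, 0], [5, 0, 0, 0, 0, 0], [6, 0, 0, 0, 0, 0], [7, 0, 0, 0, 0, 0], [8, 0, 0, 0, 0, 0], [9, 0, 0, 0, 0, 0], [9.7, 0, 0, 0, 0, 0], [9.7, 0, 0, 0, 0, 0]]}}

```text
t: 5.93
eef_pos: [561.1, 320.9, 273.6]
tcp_rot: [3.141, -0.001, -0.003]
ft_force: [1.2, -7.1, 3.0]
opening: 0.124
```

Emit:
{"op": "arm_command", "data": {"steps": [[0.2, 0, 0, 0, 0, 0], [0.4, 0, 0, 0, 0, 0], [0.4, 0, 0, 0, 0, 0], [0.4, 0, 0, 0, 0, 0]]}}

```text
t: 6.27
eef_pos: [562.8, 321.1, 273.6]
tcp_rot: [3.139, 0.004, -0.002]
ft_force: [-9.2, -8.0, 8.6]
opening: 0.124
```

Emit:
{"op": "arm_command", "data": {"steps": [[-0.1, 0, 0, 0, 0, 0], [-0.1, 0, 0, 0, 0, 0], [-0.1, 0, 0, 0, 0, 0], [-0.1, 0, 0, 0, 0, 0], [-0.1, 0, 0, 0, 0, 0], [-0.1, 0, -2, 0, 0, 0], [-0.1, 0, -4, 0, 0, 0], [-0.1, 0, -7, 0, 0, 0], [-0.1, 0, -10, 0, 0, 0], [-0.1, 0, -10, 0, 0, 0]], "jaw": 6}}

```text
t: 7.1
eef_pos: [562.4, 322.2, 379.6]
tcp_rot: [-3.138, -0.008, -0.001]
ft_force: [0.5, 0.1, -0.1]
opening: 0.624
```

```bash
python3 - <<'E'
from h import *
print(state()['eef_pos'],state()['opening'])
plan(618.3,48,180,0.055)
t=snap('top','t1'); s=snap('side','s1')
a=cv2.resize(t[130:250,75:285],(800,457),interpolation=cv2.INTER_CUBIC)
cv2.imwrite('pics/c3.png',a[:,:,::-1])
E
```

```text
[562.3532982  322.22898781 379.586736  ] 0.6236318932420615
plan (618.3, 48, 180, 0.055) [ 5.61 27.42  2.78] [-0.2 -0.5 -3.2]
```

View pics/c3.png

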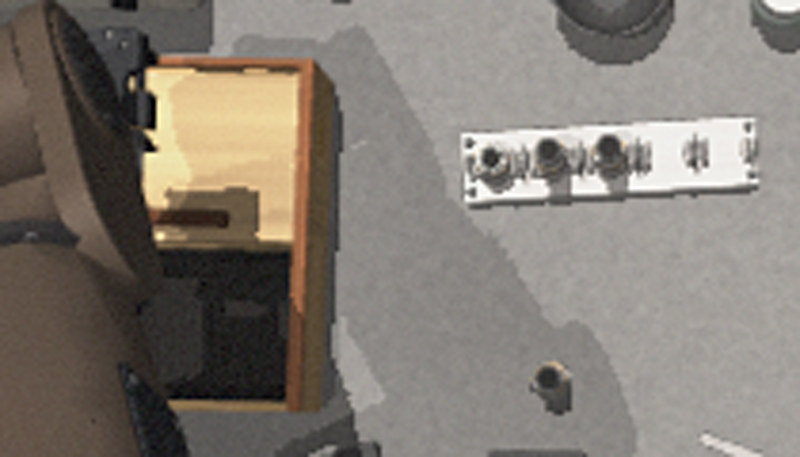

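Emit:
{"op": "arm_command", "data": {"steps": [[1, 4, 0, 0, 0, -1], [2, 8, 0, 0, 0, -2], [3, 12, 0.5, 0, 0, -3], [4, 16, 1, 0, 0, -3.2], [5, 20, 2, 0, 0, -3.2], [5.6, 24, 2.8, 0, 0, -3.2], [5.6, 27.4, 2.8, 0, 0, -3.2], [5.6, 27.4, 2.8, 0, 0, -3.2], [5.6, 27.4, 2.8, 0, 0, -3.2], [5.6, 27.4, 2.8, 0, 0, -3.2], [5.6, 27.4, 2.8, 0, 0, -3.2]]}}

```text
t: 8.12
eef_pos: [617.3, 48.8, 345.2]
tcp_rot: [-3.141, 0.001, 0.055]
ft_force: [-0.1, 0.2, 0.1]
opening: 0.631
```

```bash
python3 - <<'E'
from h import *
plan(618.3,48,40,0.055)
E
```

```text
plan (618.3, 48, 40, 0.055) [ 0.11  0.09 13.39] [-0.  0.  0.]
```

Emit:
{"op": "arm_command", "data": {"steps": [[0.1, 0.1, 3, 0, 0, 0], [0.1, 0.1, 6, 0, 0, 0], [0.1, 0.1, 9, 0, 0, 0], [0.1, 0.1, 11, 0, 0, 0], [0.1, 0.1, 12.5, 0, 0, 0], [0.1, 0.1, 13.2, 0, 0, 0], [0.1, 0.1, 13.2, 0, 0, 0], [0.1, 0.1, 13.2, 0, 0, 0]]}}

```text
t: 8.78
eef_pos: [618.6, 47.6, 214.1]
tcp_rot: [3.142, -0.0, 0.055]
ft_force: [0.2, 1.1, 1.0]
opening: 0.631
```

Emit:
{"op": "arm_command", "data": {"steps": [[0, 0, 0, 0, 0, 0], [0, 0, 0, 0, 0, 0], [0, 0, 0, 0, 0, 0], [0, 0, 0, 0, 0, 0], [0, 0, 0, 0, 0, 0], [0, 0, 0, 0, 0, 0], [0, 0, 0, 0, 0, 0], [0, 0, 0, 0, 0, 0], [0, 0, 0, 0, 0, 0], [0, 0, 0, 0, 0, 0]], "jaw": 0}}

```text
t: 9.62
eef_pos: [618.4, 46.8, 213.9]
tcp_rot: [3.141, -0.0, 0.054]
ft_force: [-1.7, -0.3, 4.6]
opening: 0.258
```

Emit:
{"op": "arm_command", "data": {"steps": [[0, 0, -0.4, 0, 0, 0], [0, 0, -0.8, 0, 0, 0], [0, 0, -1.2, 0, 0, 0], [0, 0, -1.6, 0, 0, 0], [0, 0, -2.2, 0, 0, 0], [0, 0, -4, 0, 0, 0], [0, 0, -6, 0, 0, 0], [0, 0, -8, 0, 0, 0], [0, 0, -10, 0, 0, 0], [0, 0, -11.5, 0, 0, 0], [0, 0, -11.5, 0, 0, 0], [0, 0, -11.5, 0, 0, 0]]}}

```text
t: 10.62
eef_pos: [618.3, 46.9, 329.4]
tcp_rot: [3.141, -0.002, 0.054]
ft_force: [-0.3, 0.3, -0.6]
opening: 0.253
```

```bash
python3 - <<'E'
from h import *
plan(467,368,153,0)
E
```

```text
plan (467, 368, 153, 0) [-13.36 -32.88   0.48] [ 0.  -0.1  3.1]
```

Emit:
{"op": "arm_command", "data": {"steps": [[-1.3, -3, 0, 0, 0, 0], [-2.6, -6.5, 0, 0, 0, 1], [-4, -10, 0, 0, 0, 1], [-5.3, -13, 0, 0, 0, 2], [-6.6, -16.5, 0, 0, 0, 2], [-8, -20, 0, 0, 0, 3], [-9.5, -23, 0, 0, 0, 3], [-10.7, -26, 0, 0, 0, 3], [-12, -29.5, 0, 0, 0, 3], [-13.3, -32.8, 0, 0, 0, 3], [-13.3, -32.8, 0, 0, 0, 3], [-13.3, -32.8, 0, 0, 0, 3]]}}

```text
t: 11.62
eef_pos: [466.7, 368.5, 327.3]
tcp_rot: [3.14, 0.002, 0.005]
ft_force: [1.7, 0.2, -1.0]
opening: 0.257
```

```bash
python3 - <<'E'
from h import *
plan(467,368,36,0)
E
```

```text
plan (467, 368, 36, 0) [ 0.05  0.04 12.  ] [0.1 0.1 0.3]
```

Emit:
{"op": "arm_command", "data": {"steps": [[0, 0, 3, 0, 0, 0], [0, 0, 6, 0, 0, 0], [0, 0, 8.5, 0, 0, 0], [0, 0, 10.5, 0, 0, 0], [0, 0, 11.5, 0, 0, 0], [0, 0, 12, 0, 0, 0], [0, 0, 12, 0, 0, 0], [0, 0, 12, 0, 0, 0]]}}

```text
t: 12.28
eef_pos: [468.2, 366.9, 209.3]
tcp_rot: [-3.141, -0.001, 0.001]
ft_force: [0.2, -0.1, -1.0]
opening: 0.254
```

Emit:
{"op": "arm_command", "data": {"steps": [[0, 0, 0, 0, 0, 0], [0, 0, 0, 0, 0, 0], [0, 0, 0, 0, 0, 0], [0, 0, 0, 0, 0, 0], [0, 0, 0, 0, 0, 0], [0, 0, -2, 0, 0, 0], [0, 0, -4, 0, 0, 0], [0, 0, -7, 0, 0, 0], [0, 0, -10, 0, 0, 0], [0, 0, -14, 0, 0, 0], [0, 0, -14, 0, 0, 0]], "jaw": 4.5}}

```text
t: 13.2
eef_pos: [468.3, 367.6, 355.6]
tcp_rot: [-3.136, -0.008, 0.002]
ft_force: [1.5, 0.3, 1.8]
opening: 0.471
```

```bash
python3 - <<'E'
from h import *
plan(620.4,2.5,140,0.055)
E
```

```text
plan (620.4, 2.5, 140, 0.055) [15.1  36.57  4.37] [-0.3 -0.5 -3. ]
```

Emit:
{"op": "arm_command", "data": {"steps": [[1.5, 3.6, 0, 0, 0, 0], [3, 7.3, 0, 0, 0, -1], [4.5, 11, 0, 0, 0, -1], [6, 14.6, 0, 0, 0, -2], [7.5, 18.3, 0, 0, 0, -2], [9, 22, 0, 0, 0, -3], [10.5, 25.6, 1, 0, 0, -3], [12, 29.3, 2, 0, 0, -3], [13.5, 33, 3, 0, 0, -3], [15.1, 36.6, 4, 0, 0, -3], [15.1, 36.6, 4, 0, 0, -3], [15.1, 36.6, 4, 0, 0, -3]], "jaw": 6}}

```text
t: 14.2
eef_pos: [619.8, -0.4, 307.8]
tcp_rot: [-3.141, 0.001, 0.051]
ft_force: [-0.4, 0.6, 0.7]
opening: 0.632
```

```bash
python3 - <<'E'
from h import *
plan(620.4,2.5,41,0.055)
E
```

```text
plan (620.4, 2.5, 41, 0.055) [ 0.08 -0.29  9.55] [-0.   0.1 -0.2]
```

Emit:
{"op": "arm_command", "data": {"steps": [[0.1, -0.1, 2.5, 0, 0, 0], [0.1, -0.1, 5, 0, 0, 0], [0.1, -0.1, 7.5, 0, 0, 0], [0.1, -0.1, 8.8, 0, 0, 0], [0.1, -0.1, 9.5, 0, 0, 0], [0.1, -0.1, 9.5, 0, 0, 0], [0.1, -0.1, 9.5, 0, 0, 0]]}}

```text
t: 14.78
eef_pos: [620.7, 3.0, 214.5]
tcp_rot: [3.141, -0.001, 0.055]
ft_force: [-0.4, -0.4, 0.5]
opening: 0.633
```

Emit:
{"op": "arm_command", "data": {"steps": [[0, 0, 0, 0, 0, 0], [0, 0, 0, 0, 0, 0], [0, 0, 0, 0, 0, 0], [0, 0, 0, 0, 0, 0], [0, 0, 0, 0, 0, 0], [0, 0, 0, 0, 0, 0], [0, 0, 0, 0, 0, 0], [0, 0, 0, 0, 0, 0], [0, 0, 0, 0, 0, 0], [0, 0, 0, 0, 0, 0]], "jaw": 0}}

```text
t: 15.62
eef_pos: [620.5, 2.5, 213.9]
tcp_rot: [3.141, -0.0, 0.054]
ft_force: [-0.6, -0.4, 3.2]
opening: 0.259
```

Emit:
{"op": "arm_command", "data": {"steps": [[0, 0, -0.4, 0, 0, 0], [0, 0, -0.8, 0, 0, 0], [0, 0, -1.2, 0, 0, 0], [0, 0, -1.6, 0, 0, 0], [0, 0, -2.2, 0, 0, 0], [0, 0, -4, 0, 0, 0], [0, 0, -6, 0, 0, 0], [0, 0, -8, 0, 0, 0], [0, 0, -10, 0, 0, 0], [0, 0, -11.5, 0, 0, 0], [0, 0, -11.5, 0, 0, 0], [0, 0, -11.5, 0, 0, 0]]}}

```text
t: 16.62
eef_pos: [620.3, 2.5, 329.5]
tcp_rot: [3.141, -0.002, 0.054]
ft_force: [-0.2, -0.2, -1.2]
opening: 0.251
```

```bash
python3 - <<'E'
from h import *
plan(467,318,153,0)
E
```

```text
plan (467, 318, 153, 0) [-13.6  -32.33   0.48] [ 0.  -0.1  3.1]
```

Emit:
{"op": "arm_command", "data": {"steps": [[-1.3, -3, 0, 0, 0, 0], [-2.6, -6.5, 0, 0, 0, 1], [-4, -10, 0, 0, 0, 1], [-5.3, -13, 0, 0, 0, 2], [-6.6, -16.5, 0, 0, 0, 2], [-8, -20, 0, 0, 0, 3], [-9.5, -23, 0, 0, 0, 3], [-10.7, -26, 0, 0, 0, 3], [-12, -29.5, 0, 0, 0, 3], [-13.6, -32.3, 0, 0, 0, 3], [-13.6, -32.3, 0, 0, 0, 3], [-13.6, -32.3, 0, 0, 0, 3]]}}

```text
t: 17.62
eef_pos: [466.1, 318.8, 327.5]
tcp_rot: [3.141, 0.002, 0.005]
ft_force: [-0.4, -0.6, -0.5]
opening: 0.255
```

Emit:
{"op": "arm_command", "data": {"steps": [[0, 0, 3, 0, 0, 0], [0, 0, 6, 0, 0, 0], [0, 0, 8.5, 0, 0, 0], [0, 0, 10.5, 0, 0, 0], [0, 0, 11.5, 0, 0, 0], [0, 0, 12, 0, 0, 0], [0, 0, 12, 0, 0, 0], [0, 0, 12, 0, 0, 0]]}}

```text
t: 18.28
eef_pos: [467.6, 317.4, 209.2]
tcp_rot: [-3.141, -0.001, 0.001]
ft_force: [-0.4, 0.5, -0.6]
opening: 0.256
```

Emit:
{"op": "arm_command", "data": {"steps": [[0, 0, 0, 0, 0, 0], [0, 0, 0, 0, 0, 0], [0, 0, 0, 0, 0, 0], [0, 0, 0, 0, 0, 0], [0, 0, 0, 0, 0, 0], [0, 0, -2, 0, 0, 0], [0, 0, -4, 0, 0, 0], [0, 0, -7, 0, 0, 0], [0, 0, -10, 0, 0, 0], [0, 0, -14, 0, 0, 0], [0, 0, -14, 0, 0, 0]], "jaw": 4.5}}

```text
t: 19.2
eef_pos: [467.7, 318.1, 355.3]
tcp_rot: [-3.137, -0.009, 0.002]
ft_force: [0.7, -0.6, 0.6]
opening: 0.47
```

```bash
python3 - <<'E'
from h import *
plan(530,250,200,0.055)
E
```

```text
plan (530, 250, 200, 0.055) [ 6.23  6.81 -1.57] [-0.2 -0.5 -3. ]
```

```bash
python3 - <<'E'
from h import *
t=snap('top','t2'); s=snap('side','s2')
o=cv2.imread('pics/top0.png')
a=t[130:260,75:275,::-1]; b=s[180:330,70:290,::-1]
a=cv2.resize(a,(400,260),interpolation=cv2.INTER_CUBIC); b=cv2.resize(b,(400,273),interpolation=cv2.INTER_CUBIC)[:260]
cv2.imwrite('pics/c4.png',cv2.resize(np.hstack([a,b]),(800,260)))
d=cv2.absdiff(t[:,:,::-1],o).sum(2)
print('change near f', (d[215:245,200:240]>60).sum())
E
```

```text
change near f 79
```

View pics/c4.png

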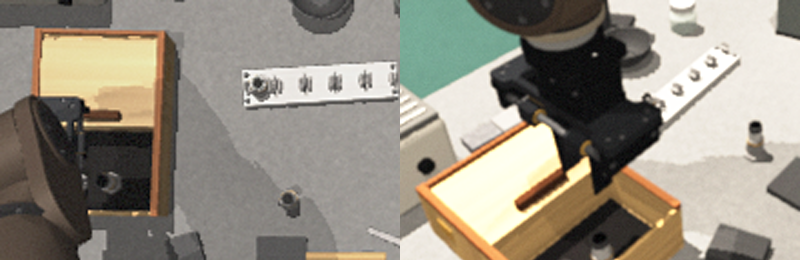

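Emit:
{"op": "arm_command", "data": {"steps": [[-0.3, 3, 0, 0, 0, 0], [-0.6, 6, 0, 0, 0, 0], [-0.9, 9, 0, 0, 0, 0], [-1.2, 12, 1, 0, 0, 0], [-1.5, 15, 2, 0, 0, 0], [-1.8, 18, 3, 0, 0, 0], [-2.1, 21, 4, 0, 0, 0], [-2.3, 24, 5, 0, 0, 0], [-2.3, 27, 6, 0, 0, 0], [-2.3, 27, 6, 0, 0, 0], [-2.3, 27, 6, 0, 0, 0], [-2.3, 27, 6, 0, 0, 0]], "jaw": 5}}

```text
t: 20.3
eef_pos: [444.6, 47.8, 288.2]
tcp_rot: [-3.142, 0.001, 0.001]
ft_force: [0.1, -0.4, 1.0]
opening: 0.526
```

```bash
python3 - <<'E'
from h import *
plan(444.6,47.8,28,0)
E
```

```text
plan (444.6, 47.8, 28, 0) [0.01 0.   8.89] [-0.   0.1  0.1]
```

Emit:
{"op": "arm_command", "data": {"steps": [[0, 0, 2.5, 0, 0, 0], [0, 0, 5, 0, 0, 0], [0, 0, 7, 0, 0, 0], [0, 0, 8.2, 0, 0, 0], [0, 0, 8.8, 0, 0, 0], [0, 0, 8.8, 0, 0, 0], [0, 0, 8.8, 0, 0, 0]]}}

```text
t: 20.88
eef_pos: [444.7, 48.3, 201.0]
tcp_rot: [3.142, 0.0, 0.003]
ft_force: [0.4, 0.2, -0.2]
opening: 0.525
```

Emit:
{"op": "arm_command", "data": {"steps": [[0, 0, 0, 0, 0, 0], [0, 0, 0, 0, 0, 0], [0, 0, 0, 0, 0, 0], [0, 0, 0, 0, 0, 0], [0, 0, 0, 0, 0, 0], [0, 0, 0, 0, 0, 0], [0, 0, 0, 0, 0, 0], [0, 0, 0, 0, 0, 0], [0, 0, 0, 0, 0, 0], [0, 0, 0, 0, 0, 0]], "jaw": 0}}

```text
t: 21.72
eef_pos: [444.6, 47.6, 201.1]
tcp_rot: [3.141, -0.0, 0.002]
ft_force: [-0.2, 0.6, 6.8]
opening: 0.254
```

Emit:
{"op": "arm_command", "data": {"steps": [[0, 0, -1, 0, 0, 0], [0, 0, -2, 0, 0, 0], [0, 0, -4, 0, 0, 0], [0, 0, -6, 0, 0, 0], [0, 0, -9, 0, 0, 0], [0, 0, -12, 0, 0, 0], [0, 0, -13, 0, 0, 0], [0, 0, -13, 0, 0, 0], [0, 0, -13, 0, 0, 0]]}}

```text
t: 22.47
eef_pos: [444.4, 47.6, 330.7]
tcp_rot: [3.141, -0.001, 0.002]
ft_force: [-0.4, -0.3, -1.4]
opening: 0.256
```

```bash
python3 - <<'E'
from h import *
plan(467,268,153,0)
E
```

```text
plan (467, 268, 153, 0) [  2.3  -22.04   0.64] [ 0.  -0.1  0.1]
```

Emit:
{"op": "arm_command", "data": {"steps": [[0.3, -3, 0, 0, 0, 0], [0.6, -6, 0, 0, 0, 0], [0.9, -9, 0, 0, 0, 0], [1.2, -12, 0, 0, 0, 0], [1.5, -15, 0, 0, 0, 0], [1.8, -18, 0, 0, 0, 0], [2.1, -20, 0, 0, 0, 0], [2.3, -22, 0, 0, 0, 0], [2.3, -22, 0, 0, 0, 0], [2.3, -22, 0, 0, 0, 0], [2.3, -22, 0, 0, 0, 0]]}}

```text
t: 23.38
eef_pos: [467.0, 267.2, 329.4]
tcp_rot: [3.14, 0.002, 0.002]
ft_force: [-0.6, 0.1, -0.8]
opening: 0.256
```

Emit:
{"op": "arm_command", "data": {"steps": [[0, 0, 3, 0, 0, 0], [0, 0, 6, 0, 0, 0], [0, 0, 8.5, 0, 0, 0], [0, 0, 10.5, 0, 0, 0], [0, 0, 11.5, 0, 0, 0], [0, 0, 12, 0, 0, 0], [0, 0, 12, 0, 0, 0], [0, 0, 12, 0, 0, 0]]}}

```text
t: 24.05
eef_pos: [467.5, 267.4, 211.3]
tcp_rot: [-3.141, -0.001, 0.001]
ft_force: [-0.4, 0.3, -1.0]
opening: 0.258
```

Emit:
{"op": "arm_command", "data": {"steps": [[0, 0, 0, 0, 0, 0], [0, 0, 0, 0, 0, 0], [0, 0, 0, 0, 0, 0], [0, 0, 0, 0, 0, 0], [0, 0, 0, 0, 0, 0], [0, 0, -2, 0, 0, 0], [0, 0, -4, 0, 0, 0], [0, 0, -7, 0, 0, 0], [0, 0, -10, 0, 0, 0], [0, 0, -14, 0, 0, 0], [0, 0, -14, 0, 0, 0]], "jaw": 4.5}}

```text
t: 24.97
eef_pos: [467.8, 268.0, 357.1]
tcp_rot: [-3.138, -0.009, 0.002]
ft_force: [0.6, -0.7, 0.6]
opening: 0.476
```

```bash
python3 - <<'E'
from h import *
plan(616.2,94.5,140,0.055)
E
```

```text
plan (616.2, 94.5, 140, 0.055) [14.77 17.4   4.64] [-0.2 -0.5 -3. ]
```

Emit:
{"op": "arm_command", "data": {"steps": [[2, 2.5, 0, 0, 0, -0.5], [4, 5, 0, 0, 0, -1], [6, 7.5, 0, 0, 0, -2], [8, 10, 0, 0, 0, -2], [10, 12.5, 1, 0, 0, -3], [12, 15, 2, 0, 0, -3], [14.8, 17.4, 4, 0, 0, -3], [14.8, 17.4, 4, 0, 0, -3], [14.8, 17.4, 4, 0, 0, -3], [14.8, 17.4, 4, 0, 0, -3]], "jaw": 6}}

```text
t: 25.8
eef_pos: [615.3, 94.0, 310.5]
tcp_rot: [-3.142, 0.001, 0.054]
ft_force: [0.5, 0.1, -0.4]
opening: 0.631
```

```bash
python3 - <<'E'
from h import *
t=snap('top','t3'); s=snap('side','s3')
plan(616.2,94.5,41,0.055)
a=cv2.resize(t[130:260,75:275,::-1],(400,260),interpolation=cv2.INTER_CUBIC); b=cv2.resize(s[230:380,70:290,::-1],(400,273),interpolation=cv2.INTER_CUBIC)[:260]
cv2.imwrite('pics/c5.png',np.hstack([a,b]))
E
```

```text
plan (616.2, 94.5, 41, 0.055) [0.11 0.03 9.91] [ 0. -0.  0.]
```

View pics/c5.png

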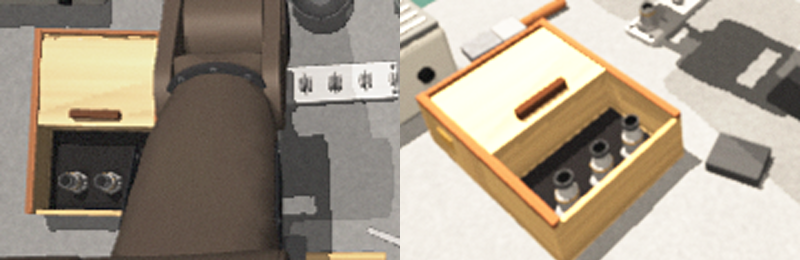

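Side view shows three whole drills upright in the compartment at about (565,185), (600,155), (632,128) of the composite, with the cover fully open. The snapped one still stands in its clip at (648,15). I take it next.

Emit:
{"op": "arm_command", "data": {"steps": [[0.1, 0, 2.5, 0, 0, 0], [0.1, 0, 5, 0, 0, 0], [0.1, 0, 7.5, 0, 0, 0], [0.1, 0, 9, 0, 0, 0], [0.1, 0, 9.8, 0, 0, 0], [0.1, 0, 9.8, 0, 0, 0], [0.1, 0, 9.8, 0, 0, 0]]}}

```text
t: 26.48
eef_pos: [616.6, 94.6, 213.6]
tcp_rot: [3.142, -0.001, 0.055]
ft_force: [-0.4, 0.2, -0.4]
opening: 0.63
```

Emit:
{"op": "arm_command", "data": {"steps": [[0, 0, 0, 0, 0, 0], [0, 0, 0, 0, 0, 0], [0, 0, 0, 0, 0, 0], [0, 0, 0, 0, 0, 0], [0, 0, 0, 0, 0, 0], [0, 0, 0, 0, 0, 0], [0, 0, 0, 0, 0, 0], [0, 0, 0, 0, 0, 0], [0, 0, 0, 0, 0, 0], [0, 0, 0, 0, 0, 0]], "jaw": 0}}

```text
t: 27.32
eef_pos: [616.5, 93.9, 212.9]
tcp_rot: [3.141, -0.0, 0.054]
ft_force: [-2.1, -0.4, 5.4]
opening: 0.256
```

Emit:
{"op": "arm_command", "data": {"steps": [[0, 0, -0.4, 0, 0, 0], [0, 0, -0.8, 0, 0, 0], [0, 0, -1.2, 0, 0, 0], [0, 0, -1.6, 0, 0, 0], [0, 0, -2.2, 0, 0, 0], [0, 0, -5, 0, 0, 0], [0, 0, -8, 0, 0, 0], [0, 0, -12, 0, 0, 0], [0, 0, -16, 0, 0, 0], [0, 0, -19, 0, 0, 0], [0, 0, -21, 0, 0, 0], [0, 0, -21, 0, 0, 0]]}}

```text
t: 28.32
eef_pos: [616.4, 94.1, 428.2]
tcp_rot: [3.142, -0.008, 0.054]
ft_force: [0.0, 0.6, -1.3]
opening: 0.254
```

```bash
python3 - <<'E'
from h import *
print(state()['joints'])
plan(538.5,-323.4,245,0.325-np.pi/2)
plan(538.5,-323.4,245,0.325+np.pi/2)
# bin hinge: two views
c=lambda u,v:(305+(u-344)*.2125,150+v*.2125)
for q in[(457,154),(663,103)]: print(onz('top',*c(*q),170).round(1), proj('side',onz('top',*c(*q),170)).round(0))
E
```

```text
[ 4.56599813e-02  4.66484255e-01  1.53511428e+00 -1.98265422e-05
  1.13183425e+00 -8.73671754e-03]
plan (538.5, -323.4, 245, -1.2457963267948966) [-10.06  41.27   1.12] [-0.3 -0.4 74.5]
plan (538.5, -323.4, 245, 1.8957963267948965) [-10.06  41.27   1.12] [   0.4   -0.3 -105.5]
[ 565.  -254.8  170. ] [292. 155.]
[ 595.2 -374.3  170. ] [304. 140.]
```

```bash
python3 - <<'E'
from h import *
c=lambda u,v:(305+(u-344)*.2125-.4,150+v*.2125-.4)
H=[onz('top',*c(*q),170)[:2] for q in[(457,154),(663,103)]]; L=[onz('top',*c(*q),125)[:2] for q in[(473,292),(672,246)]]
print(np.round(H,1),np.round(L,1))
hm,lm=np.mean(H,0),np.mean(L,0)
print('mid',hm,lm,lm-hm,np.linalg.norm(lm-hm))
for a,b in(H,L): d=a-b; print(np.arctan2(-d[0],d[1]),np.linalg.norm(d))
d=hm-lm; print('yaw from sides',np.arctan2(d[1],d[0]))
B=[onz('top',*c(*q),170)[:2] for q in[(415,92)]]; print(B)
s=cv2.imread('pics/side0.png'); cv2.imwrite('pics/c6.png',cv2.resize(s[130:215,270:345],(530,600),interpolation=cv2.INTER_CUBIC))
E
```

```text
[[ 566.1 -253.7]
 [ 596.3 -373.2]] [[ 490.  -270.6]
 [ 517.8 -389.7]]
mid [ 581.17821404 -313.46717294] [ 503.92791452 -330.13302634] [-77.25029952 -16.6658534 ] 79.02758660780323
0.24764280160898597 123.29669910769188
0.22936000947593377 122.34599079214551
yaw from sides 0.21248179596968433
[array([ 601.90971622, -229.97025322])]
```

View pics/c6.png

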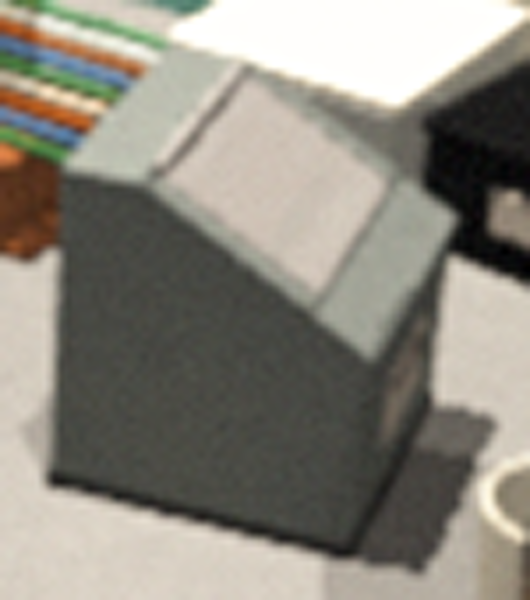

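Emit:
{"op": "arm_command", "data": {"steps": [[-0.8, 3.5, 0, 0, 0, 6.5], [-1.6, 7, 0, 0, 0, 13], [-2.4, 10.5, 0, 0, 0, 20], [-3.2, 14, 0, 0, 0, 26], [-4, 17.5, 0, 0, 0, 33], [-4.8, 21, 0, 0, 0, 40], [-5.6, 24.5, 0, 0, 0, 47], [-6.4, 28, 0, 0, 0, 54], [-7.2, 31.5, 0, 0, 0, 61], [-8, 35, 0, 0, 0, 68], [-8.8, 38.5, 0, 0, 0, 74], [-9.7, 41.3, 0, 0, 0, 79.6]]}}

```text
t: 29.32
eef_pos: [541.4, -325.9, 421.9]
tcp_rot: [3.141, 0.0, -1.341]
ft_force: [0.2, 0.2, -0.9]
opening: 0.255
```

Emit:
{"op": "arm_command", "data": {"steps": [[0, 0, 0, 0, 0, 0], [0, 0, 0, 0, 0, 0], [0, 0, 0, 0, 0, 0]]}}

```text
t: 29.57
eef_pos: [542.0, -323.3, 422.1]
tcp_rot: [3.141, 0.001, -1.334]
ft_force: [-0.5, -0.3, -0.8]
opening: 0.259
```

```bash
python3 - <<'E'
from h import *
print(state()['eef_pos'],state()['tcp_rot'],state()['opening'])
plan(542,-323,118.7,0.235-np.pi/2)
E
```

```text
[ 542.01199974 -323.2587988   422.11298784] [ 3.14103118e+00  9.79346023e-04 -1.33409735e+00] 0.25856843546412045
plan (542, -323, 118.7, -1.3357963267948967) [-1.000e-02 -1.000e-02  1.321e+01] [0.  0.1 0.1]
```

Emit:
{"op": "arm_command", "data": {"steps": [[0, 0, 2, 0, 0, 0], [0, 0, 4, 0, 0, 0], [0, 0, 5.5, 0, 0, 0], [0, 0, 6.5, 0, 0, 0], [0, 0, 7.5, 0, 0, 0], [0, 0, 8.5, 0, 0, 0], [0, 0, 9.5, 0, 0, 0], [0, 0, 10.5, 0, 0, 0], [0, 0, 11.5, 0, 0, 0], [0, 0, 12.5, 0, 0, 0], [0, 0, 13.2, 0, 0, 0], [0, 0, 13.2, 0, 0, 0]]}}

```text
t: 30.57
eef_pos: [541.8, -323.6, 288.8]
tcp_rot: [3.14, 0.002, -1.335]
ft_force: [-1.6, -0.6, -1.4]
opening: 0.256
```

Emit:
{"op": "arm_command", "data": {"steps": [[0, 0, 0, 0, 0, 0], [0, 0, 0, 0, 0, 0], [0, 0, 0, 0, 0, 0]]}}

```text
t: 30.82
eef_pos: [542.1, -323.7, 291.0]
tcp_rot: [-3.142, -0.0, -1.335]
ft_force: [-2.6, 0.3, -1.7]
opening: 0.258
```

Emit:
{"op": "arm_command", "data": {"steps": [[0, 0, 0.1, 0, 0, 0], [0, 0, 0.1, 0, 0, 0], [0, 0, 0.1, 0, 0, 0], [0, 0, 0.1, 0, 0, 0], [0, 0, 0.1, 0, 0, 0], [0, 0, 0.1, 0, 0, 0], [0, 0, 0.1, 0, 0, 0], [0, 0, 0.1, 0, 0, 0]], "jaw": 4.5}}

```text
t: 31.48
eef_pos: [542.1, -323.7, 289.8]
tcp_rot: [-3.141, -0.0, -1.335]
ft_force: [-1.0, -0.5, 1.2]
opening: 0.475
```

Emit:
{"op": "arm_command", "data": {"steps": [[0, 0, -1, 0, 0, 0], [0, 0, -3, 0, 0, 0], [0, 0, -5, 0, 0, 0], [0, 0, -7, 0, 0, 0], [0, 0, -9, 0, 0, 0], [0, 0, -11, 0, 0, 0], [0, 0, -13, 0, 0, 0], [0, 0, -15, 0, 0, 0], [0, 0, -15, 0, 0, 0], [0, 0, -15, 0, 0, 0]]}}

```text
t: 32.32
eef_pos: [542.0, -323.3, 441.1]
tcp_rot: [-3.14, -0.002, -1.335]
ft_force: [0.7, 0.3, 0.3]
opening: 0.473
```

```bash
python3 - <<'E'
from h import *
plan(600,0,265,0)
E
```

```text
plan (600, 0, 265, 0) [-30.08 -13.2    0.45] [ -0.   -0.1 -76.5]
```

Emit:
{"op": "arm_command", "data": {"steps": [[-2.5, -1.1, 0, 0, 0, -6.5], [-5, -2.2, 0, 0, 0, -13], [-7.5, -3.3, 0, 0, 0, -20], [-10, -4.4, 0, 0, 0, -26], [-12.5, -5.5, 0, 0, 0, -33], [-15, -6.6, 0, 0, 0, -40], [-17.5, -7.7, 0, 0, 0, -46], [-20, -8.8, 0, 0, 0, -53], [-22.5, -10, 0, 0, 0, -60], [-25, -11, 0, 0, 0, -66], [-28, -12, 0, 0, 0, -72], [-30, -13.2, 0, 0, 0, -76.5]]}}

```text
t: 33.32
eef_pos: [599.9, 1.1, 438.7]
tcp_rot: [-3.141, 0.002, 0.006]
ft_force: [0.3, -0.2, -1.6]
opening: 0.472
```

```bash
python3 - <<'E'
from h import *
t=snap('top','t4'); s=snap('side','s4')
cv2.imwrite('pics/c7.png',np.hstack([cv2.resize(x[:,:,::-1],(400,300),interpolation=cv2.INTER_AREA) for x in(t,s)]))
d=cv2.absdiff(t[:,:,::-1],cv2.imread('pics/top0.png')).sum(2); print('bin change',(d[160:225,318:380]>70).sum())
plan(563,322,150,0)
E
```

```text
bin change 148
plan (563, 322, 150, 0) [ -3.56 -32.03  11.76] [-0.   0.1  0.3]
```

View pics/c7.png

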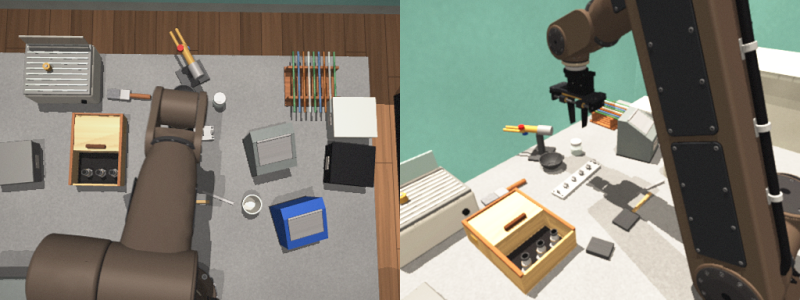

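The drills are in the case, the strip is empty and the flap is shut with nothing lying on it. Next I close the cover.

Emit:
{"op": "arm_command", "data": {"steps": [[-0.4, -3.5, 1, 0, 0, 0], [-0.8, -7, 2, 0, 0, 0], [-1.2, -10.5, 3, 0, 0, 0], [-1.6, -14, 4, 0, 0, 0], [-2, -17.5, 5, 0, 0, 0], [-2.4, -21, 6, 0, 0, 0], [-2.8, -24.5, 7.5, 0, 0, 0], [-3.2, -28, 9, 0, 0, 0], [-3.6, -32, 11, 0, 0, 0], [-3.6, -32, 11.8, 0, 0, 0], [-3.6, -32, 11.8, 0, 0, 0], [-3.6, -32, 11.8, 0, 0, 0]], "jaw": 6}}

```text
t: 34.42
eef_pos: [564.4, 318.2, 320.8]
tcp_rot: [3.14, 0.002, -0.0]
ft_force: [-0.8, -0.3, 0.8]
opening: 0.632
```

```bash
python3 - <<'E'
from h import *
plan(562.5,322,102,0)
E
```

```text
plan (562.5, 322, 102, 0) [-0.18 -0.38  4.75] [ 0.1  0.1 -0. ]
```

Emit:
{"op": "arm_command", "data": {"steps": [[-0.1, -0.2, 2, 0, 0, 0], [-0.1, -0.2, 4, 0, 0, 0], [-0.1, -0.2, 4.7, 0, 0, 0], [-0.1, -0.2, 4.7, 0, 0, 0], [-0.1, -0.2, 4.7, 0, 0, 0]]}}

```text
t: 34.83
eef_pos: [563.9, 319.9, 275.6]
tcp_rot: [-3.141, -0.001, -0.001]
ft_force: [0.1, -0.7, -0.1]
opening: 0.633
```

Emit:
{"op": "arm_command", "data": {"steps": [[0, 0, 0, 0, 0, 0], [0, 0, 0, 0, 0, 0], [0, 0, 0, 0, 0, 0], [0, 0, 0, 0, 0, 0], [0, 0, 0, 0, 0, 0], [0, 0, 0, 0, 0, 0], [0, 0, 0, 0, 0, 0], [0, 0, 0, 0, 0, 0], [0, 0, 0, 0, 0, 0], [0, 0, 0, 0, 0, 0], [0, 0, 0, 0, 0, 0], [0, 0, 0, 0, 0, 0]], "jaw": 0}}

```text
t: 35.83
eef_pos: [562.6, 321.0, 274.6]
tcp_rot: [3.141, 0.003, -0.0]
ft_force: [-6.1, 0.7, 3.9]
opening: 0.121
```

Emit:
{"op": "arm_command", "data": {"steps": [[-1, 0, 0, 0, 0, 0], [-2, 0, 0, 0, 0, 0], [-3, 0, 0, 0, 0, 0], [-4, 0, 0, 0, 0, 0], [-5, 0, 0, 0, 0, 0], [-6, 0, 0, 0, 0, 0], [-7, 0, 0, 0, 0, 0], [-8, 0, 0, 0, 0, 0], [-9, 0, 0, 0, 0, 0], [-10, 0, 0, 0, 0, 0], [-11, 0, 0, 0, 0, 0], [-11.7, 0, 0, 0, 0, 0]]}}

```text
t: 36.83
eef_pos: [444.9, 321.8, 274.7]
tcp_rot: [-3.139, -0.001, 0.0]
ft_force: [2.4, 14.4, -7.9]
opening: 0.122
```

Emit:
{"op": "arm_command", "data": {"steps": [[-0.1, 0, 0, 0, 0, 0], [-0.3, 0, 0, 0, 0, 0], [-0.5, 0, 0, 0, 0, 0], [-0.5, 0, 0, 0, 0, 0], [-0.5, 0, 0, 0, 0, 0]]}}

```text
t: 37.25
eef_pos: [440.3, 321.9, 274.7]
tcp_rot: [-3.139, -0.001, -0.0]
ft_force: [-0.3, 14.8, -6.1]
opening: 0.118
```

Emit:
{"op": "arm_command", "data": {"steps": [[-0.1, -0.1, 0, 0, 0, 0], [-0.2, -0.1, 0, 0, 0, 0], [-0.3, -0.1, 0, 0, 0, 0], [-0.3, -0.1, 0, 0, 0, 0], [-0.3, -0.1, 0, 0, 0, 0]]}}

```text
t: 37.67
eef_pos: [437.5, 322.3, 274.6]
tcp_rot: [-3.141, -0.0, 0.0]
ft_force: [-0.5, 7.6, -4.3]
opening: 0.12
```

Emit:
{"op": "arm_command", "data": {"steps": [[-0.1, 0, 0, 0, 0, 0], [-0.2, 0, 0, 0, 0, 0], [-0.2, 0, 0, 0, 0, 0], [-0.2, 0, 0, 0, 0, 0]]}}

```text
t: 38.0
eef_pos: [435.8, 322.2, 274.7]
tcp_rot: [-3.14, -0.001, 0.0]
ft_force: [2.1, 7.5, -7.1]
opening: 0.123
```

Emit:
{"op": "arm_command", "data": {"steps": [[-0.1, 0, 0, 0, 0, 0], [-0.2, 0, 0, 0, 0, 0], [-0.2, 0, 0, 0, 0, 0], [-0.2, 0, 0, 0, 0, 0]]}}

```text
t: 38.33
eef_pos: [435.0, 322.2, 274.7]
tcp_rot: [-3.139, -0.005, 0.0]
ft_force: [13.4, 4.3, -11.9]
opening: 0.121
```

Emit:
{"op": "arm_command", "data": {"steps": [[-0.1, 0, 0, 0, 0, 0], [-0.2, 0, 0, 0, 0, 0], [-0.2, 0, 0, 0, 0, 0], [-0.2, 0, 0, 0, 0, 0]]}}

```text
t: 38.67
eef_pos: [434.3, 322.1, 274.8]
tcp_rot: [-3.139, -0.008, 0.0]
ft_force: [23.0, 1.9, -17.3]
opening: 0.124
```

Emit:
{"op": "arm_command", "data": {"steps": [[0.2, 0, 0, 0, 0, 0], [0.2, 0, 0, 0, 0, 0], [0.2, 0, 0, 0, 0, 0], [0.2, 0, 0, 0, 0, 0]]}}

```text
t: 39.0
eef_pos: [435.1, 322.1, 274.7]
tcp_rot: [-3.139, -0.005, 0.0]
ft_force: [13.7, 4.8, -12.8]
opening: 0.125
```

Emit:
{"op": "arm_command", "data": {"steps": [[0, 0, 0, 0, 0, 0], [0, 0, 0, 0, 0, 0], [0, 0, 0, 0, 0, 0], [0, 0, 0, 0, 0, 0], [0, 0, 0, 0, 0, 0], [0, 0, -2, 0, 0, 0], [0, 0, -4, 0, 0, 0], [0, 0, -7, 0, 0, 0], [0, 0, -10, 0, 0, 0], [0, 0, -13, 0, 0, 0], [0, 0, -16, 0, 0, 0], [0, 0, -16, 0, 0, 0]], "jaw": 4.5}}

```text
t: 40.0
eef_pos: [434.2, 322.0, 440.1]
tcp_rot: [-3.138, -0.007, 0.0]
ft_force: [0.1, -0.6, 1.0]
opening: 0.475
```

Emit:
{"op": "arm_command", "data": {"steps": [[3, 4, 0, 0, 0, 0], [6, 8, 0, 0, 0, 0], [9, 12, 0, 0, 0, 0], [11, 15, 0, 0, 0, 0], [13, 18, 0, 0, 0, 0], [15, 22, 0, 0, 0, 0], [15, 26, 0, 0, 0, 0], [15, 30, 0, 0, 0, 0], [15, 30, 0, 0, 0, 0], [15, 30, 0, 0, 0, 0], [15, 30, 0, 0, 0, 0]]}}

```text
t: 40.92
eef_pos: [584.2, 21.6, 434.4]
tcp_rot: [-3.141, 0.001, -0.001]
ft_force: [0.2, 0.2, -0.2]
opening: 0.475
```

```bash
python3 - <<'E'
from h import *
t=snap('top','t5'); s=snap('side','s5')
a=cv2.resize(t[135:250,75:195,::-1],(417,400),interpolation=cv2.INTER_CUBIC); b=cv2.resize(s[:,:,::-1],(383,287),interpolation=cv2.INTER_AREA)
b=cv2.copyMakeBorder(b,0,113,0,0,cv2.BORDER_CONSTANT)
cv2.imwrite('pics/c8.png',np.hstack([a,b]))
E
```

```text
(no output)
```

View pics/c8.png

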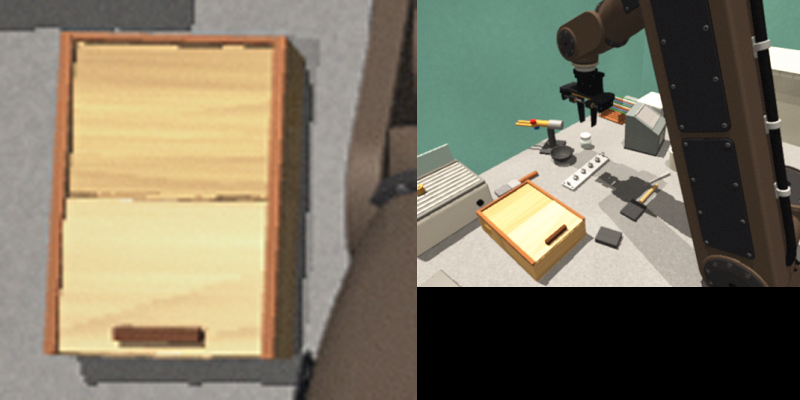

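The picture shows the cover fully shut: handle at (158,335), cover edge flush with the end wall and no dark gap. The strip and bench are clear of drills.

```bash
python3 -c "
from h import *
print(job_done())"
```

```text
the job is handed in; nothing more can be done
None
```

The job is handed in, at about 41 s on the robot's clock. I slid the cover open, put the three whole drills (two from the strip and the one on the bench) upright in the compartment, pushed the one snapped drill through the bin's flap, and slid the cover shut.

**Last checks:**
- **Case:** all three drills were seen standing in the compartment before closing. The cover met its stop (wrist force rose to 23 N after about 127 mm of travel), and the last picture shows no gap at the end wall.
- **Strip and bin:** all five clips are empty. The bin's flap looks shut, with nothing lying on it.
- **Other tools:** they looked unmoved in the pictures; I did not measure them.
- **Not seen directly:** the snapped drill inside the bin. I infer it from its release with the finger tips 70 mm below the hinge.
- **Disagreed:** while closing, a sideways force of about 15 N built up because the case stands slightly turned. A 1 mm correction halved it, and no force limit was reached. My first rough reading of the bin's turn (0.325 rad) also differed from the closer one (0.235 rad), which I used.

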